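# Set and lock the bottle stop on the oil filler

### The arm

A 6-joint arm with a two-finger parallel gripper is mounted at the origin on the work surface. World frame = base frame: x ahead of the robot, y to its left, z up, the work surface at z = 0. Lengths are in mm, angles in degrees, forces in N, time in s.
With the tool pointing down it reaches from about 350 to 875 mm from the base axis. Payload 15.5 kg.
Tool frame: the origin (TCP) lies midway between the tips of the shut fingers; the grasp point (between the pads) lies behind it (ctrl.grasp_offset is the z of the grasp point in the tool frame, in mm); z points along the fingers, x is the direction in which the jaws open and shut, and the axes are right-handed (so a half turn about z gives the same grasp; the last joint's range is limited). The gripper opens to 85 mm and grips with 20 to 120 N. Pads are 22 mm wide; open, the fingers measure 114 mm over their backs; the gripper's body (76 mm by 85 mm) begins 54 mm behind the grasp point. The pads swing forward as they close: fully open they stand 13 mm farther back than shut.
Start: joints at [-74.399, 28.281, 77.091, -0, 74.628, -5.472], TCP at [224.728, -583.201, 231.277] pointing down, gripper open.
Joint ranges: [-166.48, 166.48], [-47.26, 123.95], [12.59, 153.08], [-70.14, 250.14], [6.76, 159.57], [-176.63, 176.63]. Speed limits (degrees/s): [108.29, 108.29, 147.25, 172.46, 172.46, 172.46].

### API

Orientations are given as a 3x3 rotation matrix whose columns are the frame's x, y, z axes.
In Python, from plant import ctrl gives the robot as it stands.
- The arm moves only by the tool carry_out, never from a script. Its argument "steps" is one flat list of numbers, 7 for each row, row after row: the opening, from 0 (shut) to 1 (fully open), then the shift along the world's x, y, z normalised to -1 to 1, where 1 is 0.5 m, then the turn, a rotation vector about the world's x, y, z normalised to -1 to 1, where 1 is 120 degrees. In form: [claw, tx, ty, tz, rx, ry, rz, claw, tx, ty, tz, rx, ry, rz, ...]. A call has 1 to 20 rows; each row is the pose to reach, as a shift and turn from the pose measured when the call began; what a row does not reach only later rows make up. A row lasts 1/10 s, in which the tool goes at most 50 mm and 8.59 degrees, less where a joint would pass 70% of its speed; a pose out of reach is approached as far as the arm can. A call with a number of a shift or a turn outside -1 to 1 is refused whole. A call with a gripper value outside its range is refused whole. The fingers move at their own pace and stop on an object; "force" is the grip in N (left out, the last holds). Time passes only in rows, so rows that repeat a pose let the fingers close. It gives the time, the measured TCP pose, the force and the opening at its end, in the units of the state.
- ctrl.get_state(): the state, without advancing time (a new reading comes with each control period).
- ctrl.camera(name): name is "scene" or "top"; returns (picture, depth): 384x512x3 uint8, red, green, blue; 384x512 float32, mm along the optical axis (not along the pixel's ray), 0 where there is no reading.
- ctrl.camera_info(name): a dict with "fx", "fy", "cx", "cy" (pixels), "R" (3x3) and "t" (3): a world point X has camera coordinates R X + t. Camera axes: x right, y down, z forward; pixel columns grow to the right and rows downward; lengths in mm; the calibration is good to about 2 mm. A picture is of the moment at which its call begins. camera_info takes no time and is no camera call.
- ctrl.job_done(): hands the job in, once; it reports no verdict.
The state is a dict: "clock": time; "joint_pos": joint angles; "joint_velocities": joint speeds; "joint_torque": joint torques, N m; "ee_pos": TCP position; "orientation": TCP orientation; "force": force on the tool from outside, world axes, zero at the start; "torque": the same for the moment, N m; "width": opening from 0.0 (shut) to 1.0 (fully open).
Only numpy, scipy, OpenCV 4.12 (cv2) and the standard library are available. Lean on these libraries where they do the work, as an engineer would, in place of code of your own. Each camera call takes 0.05 s, during which the arm holds its last target.

### The job

We are setting up the oil filler for this bottle: grip the black ball knob of the white sliding stop, slide the stop along its slot so that it pushes the bottle gently home, flat against the fixed guide under the filling tube, and then, with the stop still touching the bottle, turn the ball knob clockwise until the stop is locked firmly. Hand-tight only: do not squeeze the bottle hard and do not force the knob once it has bitten. Let go at the end and leave the other things on the plate and the bench where they are.

Things in the scene. Friction and masses are not known exactly. Their poses are not given: they have to be found in the camera images.
- filler: Stainless bench filler, fixed. Folded base plate 300 (x) by 520 mm (y), 30 mm high; column and louvred pump housing on its -y end (housing x -130 to 130, y -355 to -135, z 330 to 580 mm). Origin: on the bench, 300 mm from the plate's -y edge, 220 from its +y edge, midway in x; z up. Guide, bottle, stop and ball knob lie on the line x = 0; the stop's slot runs along it from y = 10 to 185 mm.
- guide_face (a point): Centre of the white upright face (90 mm wide, 70 mm high, centre 35 mm above the plate) of the fixed guide, which looks to the filler's +y. Axes as the filler's. When the bottle stands home against it, the bottle's origin is 25 mm from this face along +y.
- tube_tip (a point): Lower end of the fixed steel filling tube (12 mm thick), 262 mm above the bench, 17 mm above the mouth of a bottle that stands home; it rises straight to 400 mm and bends into the housing (-y). Axes as the filler's.
- bottle: Empty square bottle of dark green glass, about 0.36 kg, 50 x 50 mm, 215 mm high (square part 140 mm high, neck 31 mm thick), loose on the base plate below the filling tube, 4 to 14 mm away from the guide, a little turned and up to 4 mm off the line. Origin: centre of its underside; z up.
- stop: Sliding bottle stop, 0.5 kg: white block 50 x 56 mm, 33 mm high, on the base plate, with a flat steel nose to the filler's -y that carries a white upright face plate (60 mm wide, 46 mm high). It only slides along the slot (filler's y; -y is towards the bottle); unlocked it drags with 1 to 2 N and stays where it is left. Its face starts 15 to 80 mm from the bottle. Origin: on the plate's top, under the knob's axis.
- stop_face (a point): Centre of the stop's front face, which looks to the filler's -y; 110 mm from the knob's axis along -y, 24.5 mm above the plate. Axes as the filler's. When it touches a squared-up bottle, the bottle's origin is 25 mm from this face along -y.
- ball_centre (a point): Centre of the smooth black ball knob, 40 mm across, on the stop's block: 90 mm above the bench, 27 mm above the block, on a neck 17 mm thick. It turns about the vertical; clockwise from above tightens. Slippery (friction about 0.25): gripped above its widest part, off centre or lightly (under 40 N) it can slip. Axes as the filler's, they do not turn with the ball; its angle is not measured.
- clamp (a point): Point on the knob's axis at the plate's top, where its stud enters the slot. The ball drags at 0.25 N m (at rest it can hold that either way); after 0.2 to 1.2 rad clockwise (unknown, varies) the nut below bites; then the torque rises by 0.5 to 0.7 N m per rad (5 mN m per N of clamping force). Firmly locked is 15 to 45 N: 0.08 to 0.22 N m more than before the bite. It stays where it is left.
- cap_a: Black bottle cap, 32 mm wide and 22 mm high, lying on the base plate on the robot's side; to be left alone. Origin: centre of its underside.
- cap_b: Black bottle cap, 32 mm wide and 22 mm high, lying on the base plate on the far side; to be left alone. Origin: centre of its underside.
- spare_bottle: Second bottle of the same kind standing on the bench to the left of the filler; to be left alone. Origin: centre of its underside.
- jug: Steel mug-shaped measuring jug, 96 mm wide and 115 mm high, on the bench to the left; to be left alone. Origin: centre of its underside.
- wrench: Steel wrench, 160 mm long, lying on the bench to the left; to be left alone. Origin: the underside of its middle.
- tin: White bowl, 90 mm wide and 50 mm high, on the bench to the right on the robot's side; to be left alone. Origin: centre of its underside.
Not all that is in view belongs to the job. Leave any blue or purple look-alike of the bottle alone.

How it is judged:
By the outcome, as a careful person would: the job done as asked, in the order asked, and still so for the second after the job is handed in, with the robot touching nothing.
It also fails if it takes over 67 s, if anything falls off the work surface, if the arm or the gripper's body presses on something with over 40 N, if the wrist force passes 120 N, or if a joint passes its speed limit or range.

## Working session

There is one attempt and no reset: what is moved stays moved. The work goes in short steps, Python scripts to look and compute and a tool call to move; the robot and the scene stay as the last step left them, time stands still between calls to the robot, and variables do not carry over. Pictures are saved under pics/ and viewed, and the job is handed in when it is done.

Besides the shell and the picture viewer there is one more tool, called as name(argument=value, ...) on one line, values as JSON. carry_out: Moves the arm, as the interface text tells. Its arguments: {"type":"object","properties":{"steps":{"type":"array","items":{"type":"number","minimum":-1,"maximum":1}},"force":{"type":"number"}},"required":["steps"]}

```bash
mkdir -p pics; ls
cat > h.py <<'E'
import numpy as np, cv2
from plant import ctrl
def snap(n,tag):
    p,d=ctrl.camera(n); cv2.imwrite(f'pics/{tag}.png',p[:,:,::-1]); np.savez(f'pics/{tag}.npz',p=p,d=d); return p,d
def load(tag):
    z=np.load(f'pics/{tag}.npz'); return z['p'],z['d']
def deproj(n,u,v,z):
    i=ctrl.camera_info(n); R=np.array(i['R']);t=np.array(i['t'])
    c=np.array([(u-i['cx'])/i['fx']*z,(v-i['cy'])/i['fy']*z,z]); return R.T@(c-t)
def proj(n,X):
    i=ctrl.camera_info(n); c=np.array(i['R'])@np.array(X)+np.array(i['t']); return np.array([i['fx']*c[0]/c[2]+i['cx'],i['fy']*c[1]/c[2]+i['cy'],c[2]])
def onplane(n,u,v,z):
    i=ctrl.camera_info(n); R=np.array(i['R']);t=np.array(i['t'])
    o=-R.T@t; r=R.T@np.array([(u-i['cx'])/i['fx'],(v-i['cy'])/i['fy'],1]); return o+r*(z-o[2])/r[2]
def crop(tag,u0,v0,u1,v1,k):
    p,_=load(tag); c=cv2.resize(p[v0:v1,u0:u1],None,fx=k,fy=k,interpolation=cv2.INTER_CUBIC); cv2.imwrite(f'pics/{tag}_c{u0}_{v0}.png',c[:,:,::-1])
E
python3 - <<'E'
from h import *
snap('scene','s0');snap('top','t0')
print(ctrl.get_state(),ctrl.grasp_offset)
for n in('scene','top'):print(ctrl.camera_info(n))
E
```

```text
pics
{'clock': 0.1, 'joint_pos': array([-7.43981025e+01,  2.83138347e+01,  7.71232335e+01, -9.85035490e-04,
        7.46285692e+01, -5.47243481e+00]), 'joint_velocities': array([ 0.05492275, -0.08164352, -0.14362384, -0.03559212, -0.01459007,
       -0.08859926]), 'joint_torque': array([-1.24745284e-04, -8.83595324e+01, -3.84560502e+01, -3.57318049e-04,
        5.23350405e-03, -3.77376944e-05]), 'ee_pos': array([ 224.64035496, -582.8880365 ,  230.73468947]), 'orientation': array([[ 3.59582898e-01, -9.33113088e-01, -3.24074385e-04],
       [-9.33112445e-01, -3.59583032e-01,  1.09891962e-03],
       [-1.14194793e-03, -9.27548596e-05, -9.99999344e-01]]), 'force': array([-0.31385312, -0.35672351,  0.18313104]), 'torque': array([-0.02965252,  0.03688407, -0.02628781]), 'width': 1.00311228365338} -18.700000000000003
{'fx': 360.56480799227154, 'fy': 360.56480799227154, 'cx': 249.5470666059465, 'cy': 195.21757293084264, 'R': array([[ 0.17188748,  0.98509339,  0.00676128],
       [ 0.825894  , -0.14036098, -0.54607499],
       [-0.53698584,  0.09944756, -0.83770901]]), 't': array([-105.99713016, -353.13834412, 1544.45195424])}
{'fx': 444.48142930109134, 'fy': 444.48142930109134, 'cx': 257.1062018977512, 'cy': 197.82002454460223, 'R': array([[-0.02999635, -0.99933747, -0.02061156],
       [-0.98146835,  0.03335195, -0.18869958],
       [ 0.189262  ,  0.01456929, -0.98181853]]), 't': array([  48.69154306,  560.46206268, 1618.72176191])}
```

View pics/s0.png

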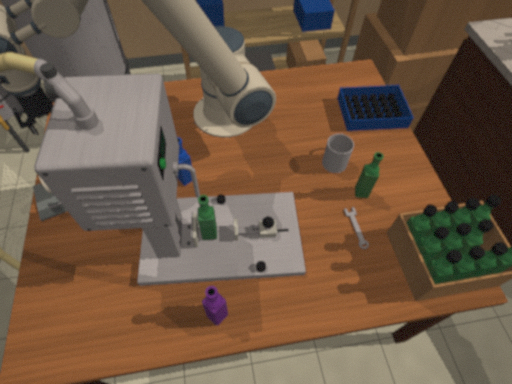

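View pics/t0.png

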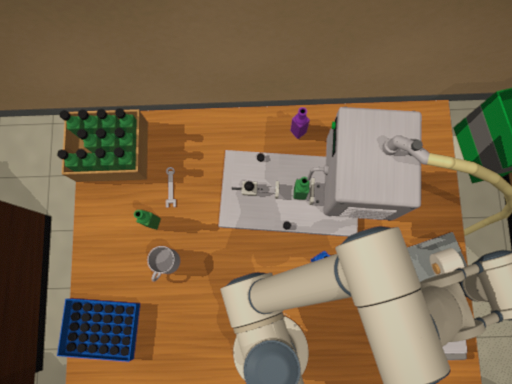

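Run:
```python
from h import *
crop('s0',130,170,310,290,4);crop('t0',210,140,370,245,5)
```

```text
(no output)
```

View pics/s0_c130_170.png

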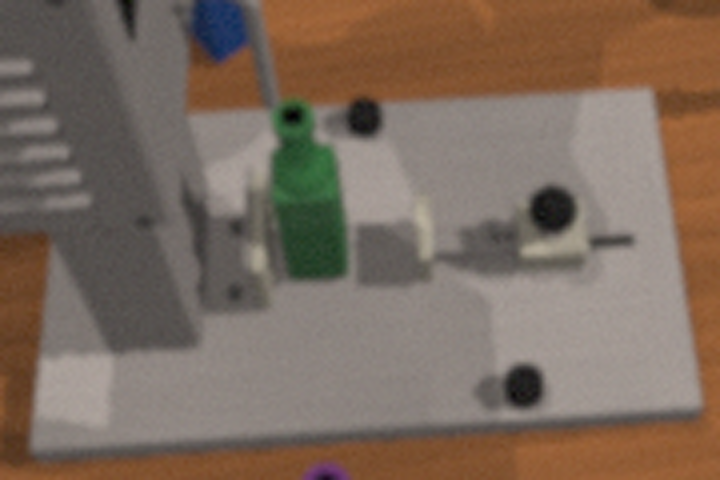

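View pics/t0_c210_140.png

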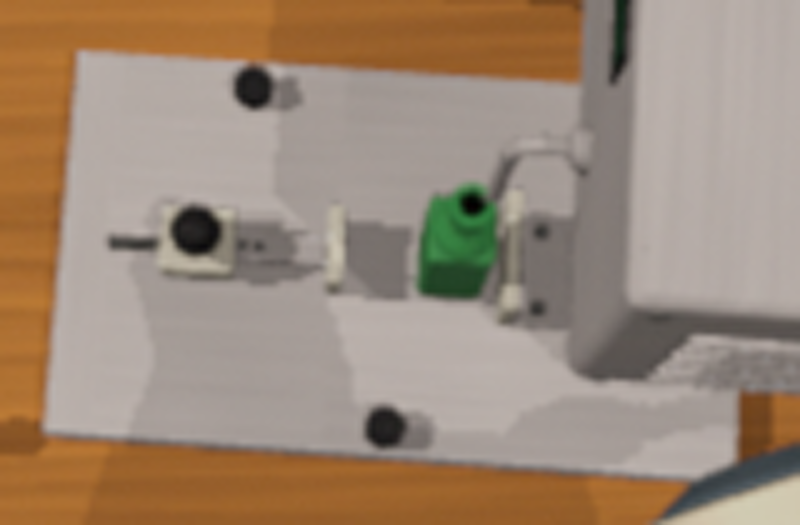

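Run:
```python
from h import *
def P(n,u0,v0,k,U,V,z): return onplane(n,u0+(U+.5)/k-.5,v0+(V+.5)/k-.5,z).round(1)
T=lambda U,V,z:P('top',210,140,5,U,V,z)
S=lambda U,V,z:P('scene',130,170,4,U,V,z)
print('corners top',T(77,51,30),T(44,432,30),T(580,83,30),T(735,478,30))
print('corners scene',S(655,90,30),S(702,408,30),S(30,445,30))
print('ball top',T(196,231,90),'scene',S(552,208,90))
print('stop plate top edge (z=77.5) top',T(334,206,77.5),T(334,285,77.5), T(328,206,77.5),T(343,206,77.5))
print('guide top z100',T(513,190,100),T(513,315,100))
print('mouth',T(472,203,245),S(292,114,245))
_,d=load('t0')
for n,tag,u0,v0,k,U,V in [('top','t0',210,140,5,196,231),('scene','s0',130,170,4,552,208)]:
  p,d=load(tag);u=u0+U/k;v=v0+V/k
  print(deproj(n,u,v,d[int(round(v)),int(round(u))]))
# fit sphere from depth both cams
from scipy.optimize import least_squares
for n,tag in(('top','t0'),('scene','s0')):
  p,d=load(tag); c=proj(n,[*T(196,231,90)[:2],90]); pts=[]
  for v in range(int(c[1])-7,int(c[1])+8):
    for u in range(int(c[0])-7,int(c[0])+8):
      if d[v,u]>0 and p[v,u].max()<60:
        X=deproj(n,u,v,d[v,u])
        if X[2]>88: pts.append(X)
  pts=np.array(pts); r=least_squares(lambda q:np.linalg.norm(pts-q,axis=1)-20,[*T(196,231,90)[:2],90],loss='soft_l1'); print(n,len(pts),r.x,np.abs(r.fun).mean())
```

```text
corners top [761.4 150.7  30. ] [462.9 180.6  30. ] [ 721.5 -239.1   30. ] [ 411.4 -336.6   30. ]
corners scene [465.5 185.1  30. ] [761.7 150.6  30. ] [ 703.3 -365.2   30. ]
ball top [601.1  59.6  90. ] scene [599.7  61.   90. ]
stop plate top edge (z=77.5) top [619.4 -43.5  77.5] [559.4 -41.2  77.5] [619.6 -39.1  77.5] [619.2 -50.2  77.5]
guide top z100 [ 621.7 -174.9  100. ] [ 528.3 -169.9  100. ]
mouth [ 579.5 -130.6  245. ] [ 577.6 -129.1  245. ]
[595.25004328  57.52154985 109.37594837]
[611.42737357  58.9005117  109.12628335]
top 64 [603.23905911  58.23737662  89.50565539] 2.247844770864654
scene 84 [600.8747527   60.19427009  88.27088327] 1.3121567547044988
```

Scene: ball knob at (268,222) and top (249,186). The green bottle by the tube at scene (207,218) is the one meant. The green one at (368,176) is the spare, and the purple (214,306) and blue (183,165) ones are look-alikes. The filler is turned about -6°, and two views and the given sizes agree on ball ≈ (601, 60, 90). I'll swing in at a short radius to clear the housing.

carry_out(steps=[1,0.017,0.08,0.02,0,0,0,1,0.034,0.16,0.04,0,0,0,1,0.051,0.24,0.06,0,0,0.03,1,0.068,0.32,0.06,0,0,0.06,1,0.085,0.4,0.06,0,0,0.1,1,0.102,0.48,0.06,0,0,0.14,1,0.119,0.56,0.06,0,0,0.18,1,0.136,0.64,0.06,0,0,0.22,1,0.153,0.72,0.06,0,0,0.26,1,0.17,0.8,0.06,0,0,0.3,1,0.17,0.8,0.06,0,0,0.3], force=20)

```text
clock: 1.2
ee_pos: [309.4, -178.8, 260.6]
orientation: [[0.843, -0.538, -0.002], [-0.538, -0.843, 0.002], [-0.003, -0.001, -1.0]]
force: [-1.1, -0.2, 0.1]
width: 0.999
```

carry_out(steps=[1,0.024,0.08,0,0,0,0.03,1,0.048,0.16,0,0,0,0.06,1,0.072,0.24,0,0,0,0.1,1,0.096,0.32,0,0,0,0.14,1,0.12,0.4,0,0,0,0.18,1,0.145,0.478,0,0,0,0.221,1,0.22,0.478,0,0,0,0.221,1,0.3,0.478,-0.02,0,0,0.221,1,0.38,0.478,-0.06,0,0,0.221,1,0.46,0.478,-0.1,0,0,0.221,1,0.54,0.478,-0.16,0,0,0.221,1,0.583,0.478,-0.2,0,0,0.221,1,0.583,0.478,-0.2,0,0,0.221,1,0.583,0.478,-0.2,0,0,0.221])

```text
clock: 2.6
ee_pos: [600.6, 59.9, 159.8]
orientation: [[0.994, -0.105, -0.004], [-0.105, -0.994, 0.001], [-0.004, -0.001, -1.0]]
force: [-0.4, -0.3, -0.1]
width: 1.003
```

Run:
```python
from h import *
s=ctrl.get_state();print(s['ee_pos'],s['joint_pos'],s['force'],s['torque'],s['orientation'][:,0])
snap('scene','s1')
crop('s1',150,130,310,250,5)
```

```text
[600.55197036  59.85332193 159.76836151] [-1.77066349e-02  3.09618940e+01  8.48082263e+01  8.31157932e-02
  6.44712434e+01  5.99088097e+00] [-0.4222983  -0.31485208 -0.07161727] [ 0.03128635 -0.04672284 -0.02718721] [ 0.99443118 -0.10529915 -0.00432632]
```

View pics/s1_c150_130.png

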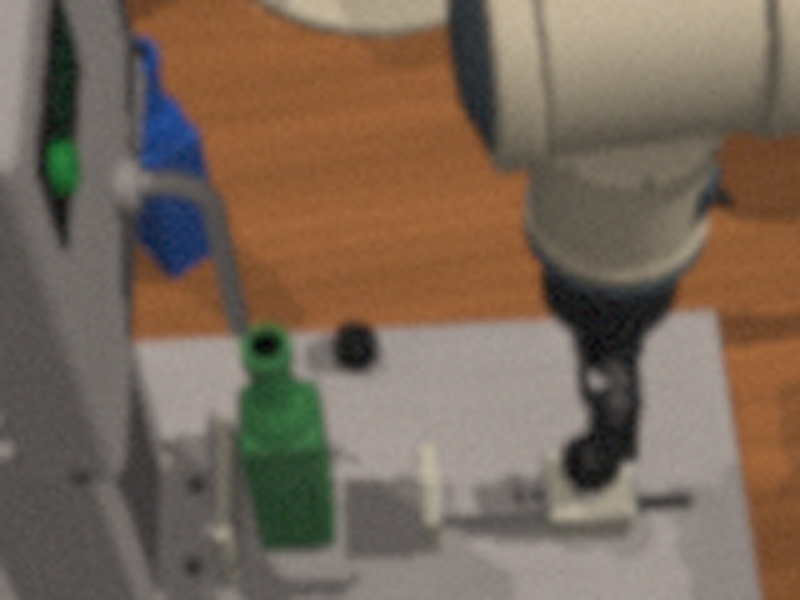

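The gripper is over the ball (crop (590,460)) with the arm clear of bottle and housing. I'll descend, then close lightly across the line to centre it sideways by force.

carry_out(steps=[1,0,0,-0.06,0,0,0,1,0,0,-0.12,0,0,0,1,0,0,-0.17,0,0,0,1,0,0,-0.182,0,0,0,1,0,0,-0.182,0,0,0,1,0,0,-0.182,0,0,0])

```text
clock: 3.25
ee_pos: [601.1, 60.0, 71.3]
orientation: [[0.994, -0.105, -0.001], [-0.105, -0.994, 0.001], [-0.001, -0.001, -1.0]]
force: [0.2, -0.3, -0.2]
width: 1.003
```

carry_out(steps=[0.6,0,0,0,0,0,0,0.5,0,0,0,0,0,0,0.3,0,0,0,0,0,0,0.2,0,0,0,0,0,0,0.2,0,0,0,0,0,0,0.2,0,0,0,0,0,0], force=20)

```text
clock: 3.85
ee_pos: [600.5, 60.0, 71.7]
orientation: [[0.994, -0.105, -0.002], [-0.105, -0.994, 0.001], [-0.002, -0.001, -1.0]]
force: [-5.5, 1.0, 9.8]
width: 0.453
```

Run:
```python
from h import *
s=ctrl.get_state();print(s['ee_pos'],s['force'],s['torque'],s['orientation'][:,0],s['width'])
```

```text
[600.49549629  60.01719128  71.74380628] [-5.50363148  1.02750146  9.78172143] [0.07576725 0.88373634 0.01063225] [ 0.99445422 -0.10515157 -0.00198911] 0.4527803602430156
```

Opening reads 38.5 mm (under 40) and the tool is pushed up: the pads are about 5 mm above the equator. I'll open, lower and regrip.

carry_out(steps=[0.75,0,0,0,0,0,0,0.75,0,0,0,0,0,0,0.75,0,0,-0.014,0,0,0,0.75,0,0,-0.014,0,0,0,0.75,0,0,-0.014,0,0,0])

```text
clock: 4.35
ee_pos: [600.3, 60.0, 64.3]
orientation: [[0.994, -0.105, -0.003], [-0.105, -0.994, 0.001], [-0.003, -0.001, -1.0]]
force: [-1.2, -0.4, 0.0]
width: 0.746
```

Run:
```python
from h import *
s=ctrl.get_state();print(s['ee_pos'],s['force'],s['torque'],s['width'])
```

```text
[600.27332904  60.00040551  64.29788153] [-1.15875509 -0.43793085  0.00450589] [ 0.00557857 -0.00413967  0.00791281] 0.7460259162048202
```

carry_out(steps=[0.55,0,0,0,0,0,0,0.4,0,0,0,0,0,0,0.2,0,0,0,0,0,0,0.2,0,0,0,0,0,0,0.2,0,0,0,0,0,0], force=20)

```text
clock: 4.85
ee_pos: [600.3, 60.0, 64.4]
orientation: [[0.994, -0.105, -0.003], [-0.105, -0.994, 0.001], [-0.003, -0.001, -1.0]]
force: [-1.0, 0.3, 2.6]
width: 0.453
```

Run:
```python
from h import *
s=ctrl.get_state();print(s['ee_pos'],s['force'],s['torque'],s['width'])
```

```text
[600.30182295  60.02085422  64.40702633] [-1.03631312  0.29860218  2.63763903] [0.05376787 0.14205844 0.00172258] 0.45258352279496356
```

Sideways centring is good (Fx −1 N). I'll open, turn the jaws 90° counter-clockwise along the slot line, and grip there so the stop centres itself.

carry_out(steps=[0.8,0,0,0,0,0,0,0.8,0,0,0,0,0,0,0.8,0,0,0,0,0,0.07,0.8,0,0,0,0,0,0.14,0.8,0,0,0,0,0,0.21,0.8,0,0,0,0,0,0.28,0.8,0,0,0,0,0,0.35,0.8,0,0,0,0,0,0.42,0.8,0,0,0,0,0,0.49,0.8,0,0,0,0,0,0.56,0.8,0,0,0,0,0,0.63,0.8,0,0,0,0,0,0.7,0.8,0,0,0,0,0,0.75,0.8,0,0,0,0,0,0.75,0.8,0,0,0,0,0,0.75])

```text
clock: 6.35
ee_pos: [600.3, 60.0, 64.4]
orientation: [[0.109, 0.994, -0.001], [0.994, -0.109, -0.003], [-0.003, -0.001, -1.0]]
force: [0.3, 0.1, 0.2]
width: 0.801
```

carry_out(steps=[0.55,0,0,0,0,0,0,0.4,0,0,0,0,0,0,0.2,0,0,0,0,0,0,0.2,0,0,0,0,0,0,0.2,0,0,0,0,0,0], force=20)

```text
clock: 6.85
ee_pos: [600.3, 60.0, 64.5]
orientation: [[0.109, 0.994, -0.001], [0.994, -0.109, -0.002], [-0.003, -0.001, -1.0]]
force: [-0.6, 0.9, 4.2]
width: 0.454
```

Run:
```python
from h import *
s=ctrl.get_state();print(s['ee_pos'],s['force'],s['torque'],s['width'],s['orientation'][:,0],s['joint_pos'])
```

```text
[600.34679022  60.02163587  64.48857533] [-0.55108096  0.94769251  4.17890277] [-0.07191966  0.19964716 -0.08123486] 0.4544626388410672 [ 0.1088394   0.99405591 -0.00261394] [  0.11986369  37.97970955  89.44257211  -0.17936585  52.65052712
 -83.52271718]
```

carry_out(steps=[0.2,0,0,0,0,0,0,0.2,0,0,0,0,0,0,0.2,0,0,0,0,0,0], force=80)

```text
clock: 7.15
ee_pos: [600.4, 60.0, 64.8]
orientation: [[0.109, 0.994, -0.001], [0.994, -0.109, -0.003], [-0.003, -0.001, -1.0]]
force: [-2.1, 0.2, 7.1]
width: 0.438
```

carry_out(steps=[0.2,-0.001,-0.01,0,0,0,0,0.2,-0.002,-0.02,0,0,0,0,0.2,-0.003,-0.03,0,0,0,0,0.2,-0.004,-0.04,0,0,0,0,0.2,-0.005,-0.05,0,0,0,0,0.2,-0.006,-0.06,0,0,0,0,0.2,-0.0073,-0.07,0,0,0,0,0.2,-0.0084,-0.08,0,0,0,0,0.2,-0.0084,-0.08,0,0,0,0])

```text
clock: 8.05
ee_pos: [596.1, 19.1, 64.8]
orientation: [[0.11, 0.994, -0.001], [0.994, -0.11, -0.003], [-0.003, -0.001, -1.0]]
force: [-2.0, -1.3, 4.2]
width: 0.437
```

Run:
```python
from h import *
s=ctrl.get_state();print(s['clock'],s['ee_pos'],s['force'],s['torque'],s['width'],s['orientation'][:,0])
snap('scene','s2');snap('top','t2')
crop('s2',150,130,310,250,5);crop('t2',210,140,370,245,5)
```

```text
8.05 [596.10076149  19.13055671  64.79493473] [-2.00748027 -1.28378227  4.2455251 ] [-0.25496612  0.28911174 -0.03511326] 0.43680820377857016 [ 0.10950935  0.99398142 -0.00293983]
```

View pics/s2_c150_130.png

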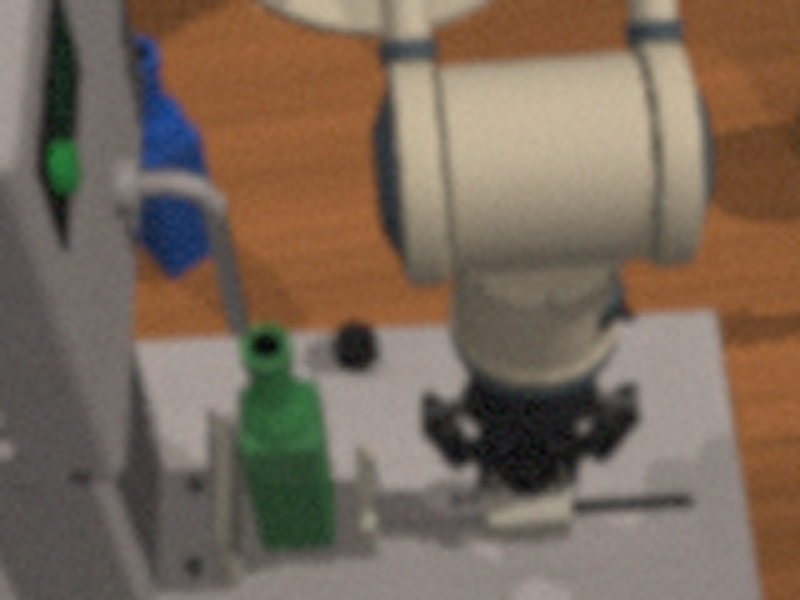

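View pics/t2_c210_140.png

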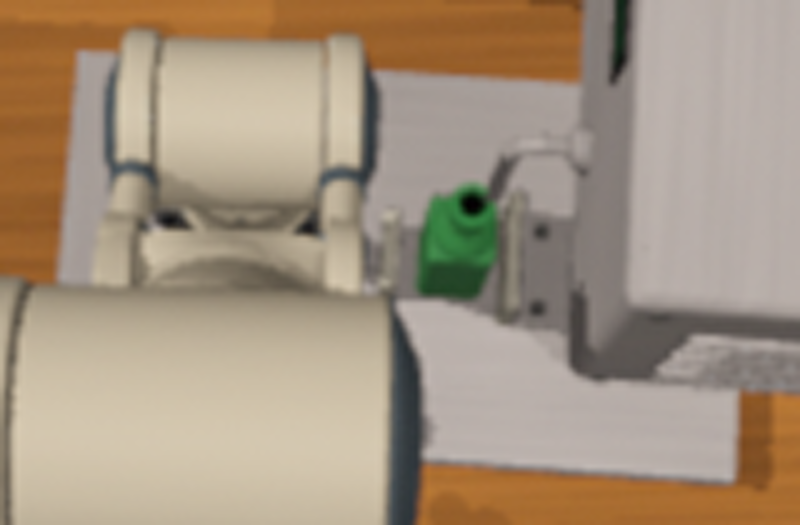

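Stop follows; plate at crop (370,500) is still short of the bottle. Continuing more slowly.

carry_out(steps=[0.2,-0.0006,-0.006,0,0,0,0,0.2,-0.0012,-0.012,0,0,0,0,0.2,-0.0018,-0.018,0,0,0,0,0.2,-0.0025,-0.024,0,0,0,0,0.2,-0.0027,-0.026,0,0,0,0])

```text
clock: 8.65
ee_pos: [594.7, 6.0, 64.8]
orientation: [[0.11, 0.994, -0.001], [0.994, -0.11, -0.003], [-0.003, -0.001, -1.0]]
force: [-1.7, 0.9, 5.1]
width: 0.43
```

carry_out(steps=[0.2,-0.0002,-0.002,0,0,0,0,0.2,-0.0004,-0.004,0,0,0,0,0.2,-0.0006,-0.006,0,0,0,0])

```text
clock: 8.95
ee_pos: [594.4, 3.1, 64.8]
orientation: [[0.11, 0.994, -0.001], [0.994, -0.11, -0.003], [-0.003, -0.001, -1.0]]
force: [-2.1, 3.5, 3.7]
width: 0.436
```

carry_out(steps=[0.2,-0.0002,-0.002,0,0,0,0,0.2,-0.0004,-0.004,0,0,0,0,0.2,-0.0006,-0.006,0,0,0,0])

```text
clock: 9.25
ee_pos: [594.1, 0.1, 64.8]
orientation: [[0.11, 0.994, -0.001], [0.994, -0.11, -0.003], [-0.003, -0.001, -1.0]]
force: [-1.0, 4.0, 5.0]
width: 0.436
```

carry_out(steps=[0.2,-0.0002,-0.002,0,0,0,0,0.2,-0.0004,-0.004,0,0,0,0,0.2,-0.0006,-0.006,0,0,0,0])

```text
clock: 9.55
ee_pos: [593.8, -2.9, 64.8]
orientation: [[0.11, 0.994, -0.001], [0.994, -0.11, -0.003], [-0.003, -0.001, -1.0]]
force: [-1.3, 4.4, 5.0]
width: 0.436
```

carry_out(steps=[0.2,-0.0001,-0.001,0,0,0,0,0.2,-0.0002,-0.002,0,0,0,0])

```text
clock: 9.75
ee_pos: [593.7, -4.0, 64.8]
orientation: [[0.11, 0.994, -0.001], [0.994, -0.11, -0.003], [-0.003, -0.001, -1.0]]
force: [-1.3, 5.3, 4.2]
width: 0.437
```

carry_out(steps=[0.2,-0.0001,-0.001,0,0,0,0,0.2,-0.0002,-0.002,0,0,0,0])

```text
clock: 9.95
ee_pos: [593.6, -5.0, 64.8]
orientation: [[0.11, 0.994, -0.001], [0.994, -0.11, -0.003], [-0.003, -0.001, -1.0]]
force: [-1.2, 4.4, 4.3]
width: 0.433
```

carry_out(steps=[0.2,-0.0001,-0.001,0,0,0,0,0.2,-0.0002,-0.002,0,0,0,0])

```text
clock: 10.15
ee_pos: [593.5, -6.1, 64.8]
orientation: [[0.11, 0.994, -0.001], [0.994, -0.11, -0.003], [-0.003, -0.001, -1.0]]
force: [-1.7, 4.4, 5.3]
width: 0.436
```

carry_out(steps=[0.2,-0.0001,-0.001,0,0,0,0,0.2,-0.0002,-0.002,0,0,0,0])

```text
clock: 10.35
ee_pos: [593.4, -7.1, 64.8]
orientation: [[0.11, 0.994, -0.001], [0.994, -0.11, -0.002], [-0.003, -0.001, -1.0]]
force: [-0.7, 4.8, 5.4]
width: 0.436
```

carry_out(steps=[0.2,-0.0001,-0.001,0,0,0,0,0.2,-0.0001,-0.001,0,0,0,0])

```text
clock: 10.55
ee_pos: [593.3, -7.7, 64.8]
orientation: [[0.11, 0.994, -0.001], [0.994, -0.11, -0.003], [-0.003, -0.001, -1.0]]
force: [-1.0, 3.1, 4.8]
width: 0.437
```

Run:
```python
from h import *
s=ctrl.get_state();print(s['clock'],s['ee_pos'],s['force'],s['torque'],s['width'])
snap('scene','s3');snap('top','t3')
crop('s3',180,180,270,250,8);crop('t3',270,160,350,220,8)
```

```text
10.55 [593.29651002  -7.6718952   64.803085  ] [-1.03806336  3.11664704  4.78437372] [ 0.52947643  0.22765674 -0.11927422] 0.43718522507377267
```

View pics/s3_c180_180.png

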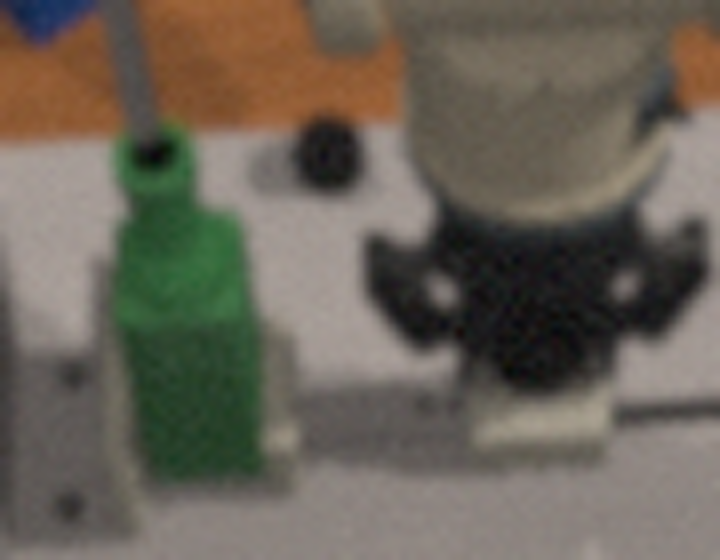

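View pics/t3_c270_160.png

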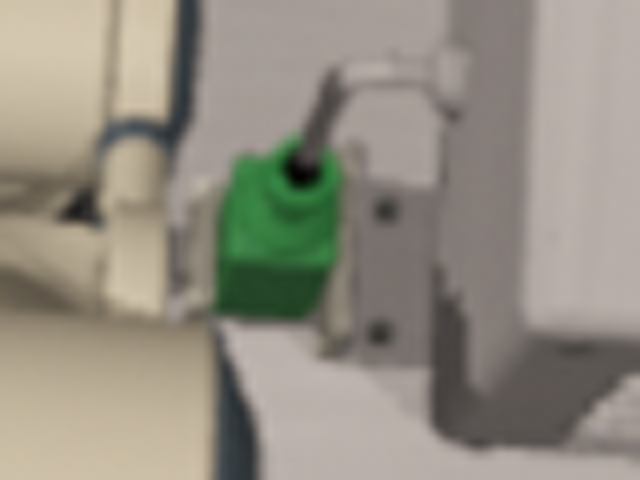

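The bottle is against the stop plate and very near the guide, with the tube tip over its mouth. Continuing in fine steps until the force climbs.

carry_out(steps=[0.2,-0.0001,-0.001,0,0,0,0,0.2,-0.0002,-0.002,0,0,0,0])

```text
clock: 10.85
ee_pos: [593.2, -8.7, 64.8]
orientation: [[0.11, 0.994, -0.001], [0.994, -0.11, -0.003], [-0.003, -0.001, -1.0]]
force: [-1.4, 4.8, 5.1]
width: 0.434
```

carry_out(steps=[0.2,-0.0001,-0.001,0,0,0,0,0.2,-0.0002,-0.002,0,0,0,0])

```text
clock: 11.05
ee_pos: [593.1, -9.0, 64.8]
orientation: [[0.11, 0.994, -0.001], [0.994, -0.11, -0.001], [-0.002, -0.001, -1.0]]
force: [0.6, 16.0, 5.0]
width: 0.433
```

carry_out(steps=[0.2,-0.0001,-0.001,0,0,0,0,0.2,-0.0002,-0.002,0,0,0,0])

```text
clock: 11.25
ee_pos: [593.1, -9.1, 64.8]
orientation: [[0.11, 0.994, -0.001], [0.994, -0.11, -0.0], [-0.0, -0.001, -1.0]]
force: [0.6, 18.7, 4.5]
width: 0.438
```

Firm contact at y ≈ −9, exactly as predicted for home. Relaxing the push.

carry_out(steps=[0.2,0,0.0004,0,0,0,0,0.2,0,0.0004,0,0,0,0])

```text
clock: 11.45
ee_pos: [593.2, -8.8, 64.8]
orientation: [[0.11, 0.994, -0.001], [0.994, -0.11, -0.0], [-0.0, -0.001, -1.0]]
force: [-2.1, 5.4, 4.6]
width: 0.435
```

Run:
```python
from h import *
s=ctrl.get_state();print(s['clock'],s['ee_pos'],s['force'],s['torque'],s['width'],s['orientation'])
snap('scene','s4')
crop('s4',180,180,270,250,8)
```

```text
11.45 [593.18732801  -8.78814765  64.79966562] [-2.14257165  5.38210207  4.57029016] [ 0.78614879  0.10903615 -0.0669128 ] 0.4345136739849173 [[ 1.09776412e-01  9.93956034e-01 -7.35606568e-04]
 [ 9.93956284e-01 -1.09776536e-01 -1.30866144e-04]
 [-2.10827534e-04 -7.16794755e-04 -9.99999721e-01]]
```

View pics/s4_c180_180.png

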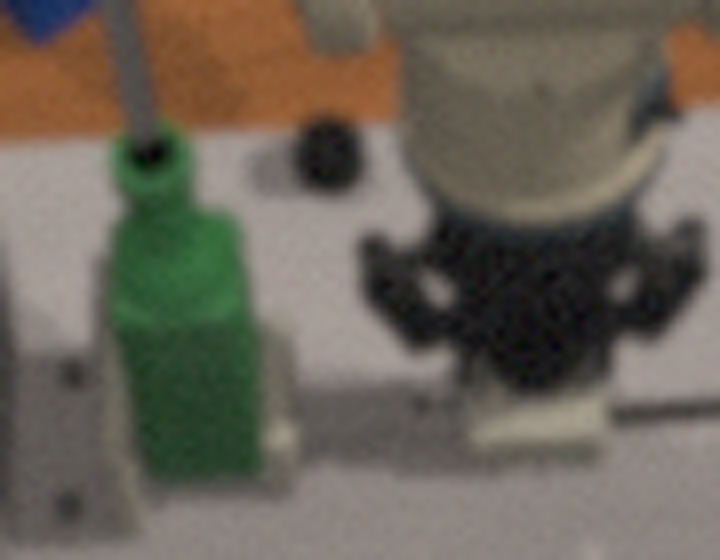

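Bottle sits square between guide and stop plate with ~3 N push remaining. Now turn clockwise, watching torque.

carry_out(steps=[0.2,0,-0.0002,0,0,0,-0.03,0.2,0,-0.0002,0,0,0,-0.06,0.2,0,-0.0002,0,0,0,-0.09], force=90)

```text
clock: 11.8
ee_pos: [593.2, -8.8, 64.8]
orientation: [[0.296, 0.955, -0.001], [0.955, -0.296, 0.0], [-0.0, -0.001, -1.0]]
force: [-1.2, 6.5, 5.1]
width: 0.431
```

```bash
cat > st.py <<'E'
from h import *
s=ctrl.get_state();o=s['orientation'];print(s['clock'],s['ee_pos'].round(2),s['force'].round(1),s['torque'].round(3),s['width'].round(3),'head',np.degrees(np.arctan2(o[1,0],o[0,0])).round(2),s['joint_torque'][5].round(3),s['joint_velocities'][5].round(1))
E
python3 st.py
```

```text
Traceback (most recent call last):
  File "st.py", line 2, in <module>
    s=ctrl.get_state();o=s['orientation'];print(s['clock'],s['ee_pos'].round(2),s['force'].round(1),s['torque'].round(3),s['width'].round(3),'head',np.degrees(np.arctan2(o[1,0],o[0,0])).round(2),s['joint_torque'][5].round(3),s['joint_velocities'][5].round(1))
                                                                                                                         ^^^^^^^^^^^^^^^^
AttributeError: 'float' object has no attribute 'round'
```

```bash
sed -i "s/s\['width'\].round(3)/round(s['width'],3)/" st.py; python3 st.py
```

```text
11.8 [593.19  -8.82  64.84] [-1.2  6.5  5.1] [0.749 0.205 0.295] 0.431 head 72.76 -1.827 35.8
```

carry_out(steps=[0.2,0,-0.0002,0,0,0,-0.03,0.2,0,-0.0002,0,0,0,-0.06])

```text
clock: 12.0
ee_pos: [593.1, -8.8, 64.8]
orientation: [[0.416, 0.909, -0.001], [0.909, -0.416, 0.0], [0.0, -0.001, -1.0]]
force: [-1.2, 6.6, 5.5]
width: 0.437
```

```bash
python3 st.py
```

```text
12.0 [593.15  -8.78  64.83] [-1.2  6.6  5.5] [0.793 0.157 0.305] 0.437 head 65.42 -1.761 35.6
```

carry_out(steps=[0.2,0,-0.0001,0,0,0,-0.03,0.2,0,-0.0001,0,0,0,-0.06])

```text
clock: 12.2
ee_pos: [593.2, -8.8, 64.8]
orientation: [[0.529, 0.849, -0.001], [0.849, -0.529, 0.0], [0.0, -0.001, -1.0]]
force: [-1.4, 5.6, 4.8]
width: 0.43
```

```bash
python3 st.py
```

```text
12.2 [593.16  -8.8   64.83] [-1.4  5.6  4.8] [0.73  0.224 0.272] 0.43 head 58.09 -1.757 35.6
```

carry_out(steps=[0.2,0,-0.0001,0,0,0,-0.03,0.2,0,-0.0001,0,0,0,-0.05])

```text
clock: 12.4
ee_pos: [593.2, -8.8, 64.8]
orientation: [[0.616, 0.787, -0.001], [0.787, -0.616, 0.001], [0.0, -0.001, -1.0]]
force: [-1.6, 5.5, 5.8]
width: 0.432
```

```bash
python3 st.py
```

```text
12.4 [593.16  -8.77  64.85] [-1.6  5.5  5.8] [0.739 0.254 0.211] 0.432 head 51.95 -0.487 22.6
```

carry_out(steps=[0.2,0,-0.0001,0,0,0,-0.03,0.2,0,-0.0001,0,0,0,-0.05])

```text
clock: 12.6
ee_pos: [593.2, -8.8, 64.8]
orientation: [[0.697, 0.717, -0.001], [0.717, -0.697, 0.001], [0.0, -0.001, -1.0]]
force: [-0.9, 5.8, 4.9]
width: 0.434
```

```bash
python3 st.py
```

```text
12.6 [593.18  -8.8   64.83] [-0.9  5.8  4.9] [0.715 0.305 0.206] 0.434 head 45.81 -0.55 22.5
```

carry_out(steps=[0.2,0,-0.0001,0,0,0,-0.03,0.2,0,-0.0001,0,0,0,-0.05])

```text
clock: 12.8
ee_pos: [593.2, -8.8, 64.9]
orientation: [[0.77, 0.639, -0.001], [0.639, -0.77, 0.001], [0.0, -0.001, -1.0]]
force: [-1.1, 5.8, 4.8]
width: 0.438
```

```bash
python3 st.py
```

```text
12.8 [593.17  -8.77  64.86] [-1.1  5.8  4.8] [0.774 0.275 0.256] 0.438 head 39.68 -0.55 22.7
```

carry_out(steps=[0.2,0,-0.0001,0,0,0,-0.03,0.2,0,-0.0001,0,0,0,-0.05])

```text
clock: 13.0
ee_pos: [593.1, -8.8, 64.8]
orientation: [[0.833, 0.553, -0.001], [0.553, -0.833, 0.001], [0.0, -0.001, -1.0]]
force: [-0.7, 5.6, 5.0]
width: 0.443
```

```bash
python3 st.py
```

```text
13.0 [593.14  -8.78  64.82] [-0.7  5.6  5. ] [0.721 0.292 0.239] 0.443 head 33.55 -0.551 22.6
```

carry_out(steps=[0.2,0,-0.0001,0,0,0,-0.03,0.2,0,-0.0001,0,0,0,-0.05])

```text
clock: 13.2
ee_pos: [593.1, -8.8, 64.8]
orientation: [[0.888, 0.46, -0.001], [0.46, -0.888, 0.001], [-0.0, -0.001, -1.0]]
force: [0.3, 5.6, 5.1]
width: 0.431
```

```bash
python3 st.py
```

```text
13.2 [593.13  -8.75  64.83] [0.3 5.6 5.1] [0.764 0.279 0.27 ] 0.431 head 27.42 -0.551 22.6
```

carry_out(steps=[0.2,0,-0.0001,0,0,0,-0.03,0.2,0,-0.0001,0,0,0,-0.05])

```text
clock: 13.4
ee_pos: [593.1, -8.8, 64.8]
orientation: [[0.932, 0.363, -0.0], [0.363, -0.932, 0.001], [-0.0, -0.001, -1.0]]
force: [-0.7, 5.6, 4.5]
width: 0.435
```

```bash
python3 st.py
```

```text
13.4 [593.14  -8.77  64.85] [-0.7  5.6  4.5] [0.805 0.262 0.285] 0.435 head 21.28 -0.551 22.7
```

carry_out(steps=[0.2,0,-0.0001,0,0,0,-0.03,0.2,0,-0.0001,0,0,0,-0.05])

```text
clock: 13.6
ee_pos: [593.2, -8.7, 64.8]
orientation: [[0.965, 0.261, -0.0], [0.261, -0.965, 0.001], [-0.0, -0.001, -1.0]]
force: [-0.7, 5.3, 5.1]
width: 0.436
```

```bash
python3 st.py
```

```text
13.6 [593.16  -8.72  64.82] [-0.7  5.3  5.1] [0.86  0.325 0.293] 0.436 head 15.15 -0.494 22.6
```

carry_out(steps=[0.2,0,-0.0001,0,0,0,-0.03,0.2,0,-0.0001,0,0,0,-0.05])

```text
clock: 13.8
ee_pos: [593.1, -8.7, 64.8]
orientation: [[0.988, 0.157, -0.0], [0.157, -0.988, 0.001], [-0.0, -0.001, -1.0]]
force: [-1.0, 6.1, 4.1]
width: 0.432
```

```bash
python3 st.py
```

```text
13.8 [593.13  -8.74  64.8 ] [-1.   6.1  4.1] [0.825 0.328 0.369] 0.432 head 9.02 -0.43 22.6
```

carry_out(steps=[0.2,0,-0.0001,0,0,0,-0.03,0.2,0,-0.0001,0,0,0,-0.04])

```text
clock: 14.0
ee_pos: [593.1, -8.7, 64.8]
orientation: [[0.997, 0.072, -0.0], [0.072, -0.997, 0.001], [-0.0, -0.001, -1.0]]
force: [0.0, 4.8, 4.0]
width: 0.43
```

```bash
python3 st.py
```

```text
14.0 [593.12  -8.71  64.76] [0.  4.8 4. ] [0.823 0.343 0.398] 0.43 head 4.1 0.893 9.7
```

+0.15 N·m above the drag (≈30 N clamping, mid-range). Bite was at heading ≈ 19–20°. Hold for averaged readings.

carry_out(steps=[0.2,0,0,0,0,0,0,0.2,0,0,0,0,0,0])

```text
clock: 14.2
ee_pos: [593.1, -8.7, 64.8]
orientation: [[0.997, 0.072, -0.0], [0.072, -0.997, 0.001], [-0.0, -0.001, -1.0]]
force: [-0.8, 6.1, 4.8]
width: 0.433
```

```bash
python3 st.py
```

```text
14.2 [593.14  -8.69  64.79] [-0.8  6.1  4.8] [0.802 0.338 0.183] 0.433 head 4.1 0.283 -0.2
```

carry_out(steps=[0.2,0,0,0,0,0,0])

```text
clock: 14.3
ee_pos: [593.1, -8.7, 64.8]
orientation: [[0.997, 0.072, -0.0], [0.072, -0.997, 0.001], [-0.0, -0.001, -1.0]]
force: [-0.5, 5.6, 5.6]
width: 0.43
```

```bash
python3 st.py
```

```text
14.3 [593.15  -8.71  64.78] [-0.5  5.6  5.6] [0.752 0.324 0.156] 0.43 head 4.11 0.17 -0.0
```

carry_out(steps=[0.2,0,0,0,0,0,-0.006,0.2,0,0,0,0,0,-0.012])

```text
clock: 14.5
ee_pos: [593.1, -8.7, 64.8]
orientation: [[0.999, 0.046, -0.0], [0.046, -0.999, 0.001], [-0.0, -0.001, -1.0]]
force: [-0.8, 5.5, 5.3]
width: 0.429
```

```bash
python3 st.py
```

```text
14.5 [593.14  -8.7   64.78] [-0.8  5.5  5.3] [0.76  0.294 0.482] 0.429 head 2.66 -0.011 7.2
```

Torque confirms the bite (estimated +0.14 to 0.18 N·m, with ~0.03 noise). Stop turning, release and rise.

carry_out(steps=[0.2,0,0,0,0,0,0,0.5,0,0,0,0,0,0,0.7,0,0,0,0,0,0,0.9,0,0,0,0,0,0,0.9,0,0,0,0,0,0,0.9,0,0,0,0,0,0])

```text
clock: 15.1
ee_pos: [593.2, -8.8, 64.7]
orientation: [[0.999, 0.046, -0.0], [0.046, -0.999, 0.001], [-0.0, -0.001, -1.0]]
force: [0.2, -0.2, -0.6]
width: 0.901
```

carry_out(steps=[0.9,0,0,0.02,0,0,0,0.9,0,0,0.06,0,0,0,0.9,0,0,0.12,0,0,0,0.9,0,0,0.2,0,0,0,0.9,0,0.06,0.28,0,0,0,0.9,-0.06,0.14,0.32,0,0,0,0.9,-0.13,0.2,0.34,0,0,0,0.9,-0.2,0.22,0.34,0,0,0,0.9,-0.27,0.22,0.34,0,0,0,0.9,-0.34,0.22,0.34,0,0,0,0.9,-0.36,0.22,0.34,0,0,0,0.9,-0.36,0.22,0.34,0,0,0])

```text
clock: 16.3
ee_pos: [412.2, 101.3, 235.5]
orientation: [[0.999, 0.047, 0.0], [0.047, -0.999, 0.001], [0.0, -0.001, -1.0]]
force: [-0.0, -0.1, 0.2]
width: 0.903
```

Run:
```python
from h import *
import st
snap('scene','s5');snap('top','t5')
crop('s5',130,170,310,290,4);crop('t5',210,140,370,245,5)
```

```text
16.3 [412.24 101.26 235.52] [-0.  -0.1  0.2] [-0.021 -0.015 -0.034] 0.903 head 2.69 0.094 -0.2
```

View pics/s5_c130_170.png

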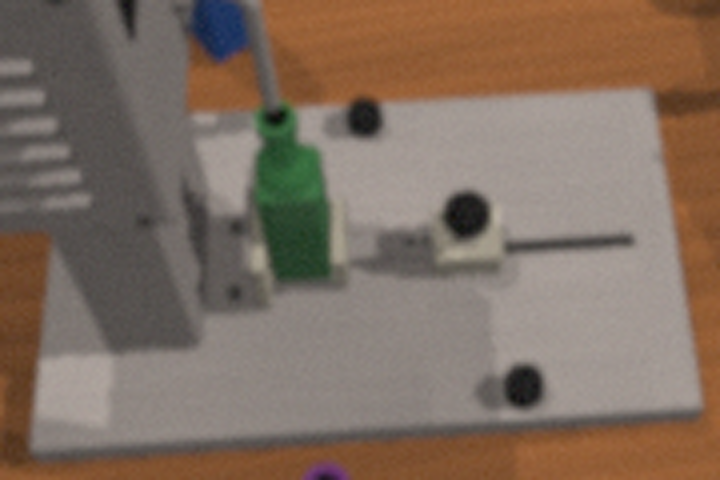

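View pics/t5_c210_140.png

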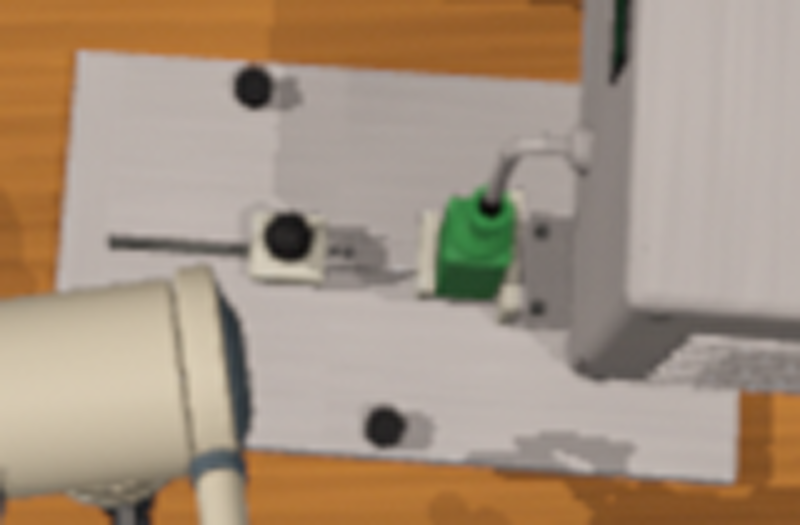

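```bash
python3 -c "
from plant import ctrl
print(ctrl.job_done())"
```

```text
the job is handed in; nothing more can be done
None
```

I slid the stop until the bottle stood flat against the guide, then turned the ball knob clockwise until it bit and locked. I released the knob, moved the arm clear and handed the job in at 16.4 s.

- **Bottle home:** Contact came at TCP y ≈ −9 mm, which is where the images put home. The push peaked at about 19 N for a moment because I took one step too many. I relaxed it to about 5.5 N on the tool, of which at least 3 N stayed on the bottle while I locked the knob.
- **Lock:** The knob turned about 81°. Drag was about 0.25 N·m, and the nut bit at roughly 64–69°. I stopped about 12–17° past the bite.
- **Locking torque:** I estimate 0.14–0.18 N·m above the drag, or 28–36 N of clamping. The readings scatter by about 0.03 N·m: the last two were 0.40 and 0.48 N·m, and the last one alone would put the clamping near 45 N, the upper limit. I did not pull on the stop to test the lock.
- **Last pictures:** There is no visible gap between guide, bottle and stop plate, and the tube is over the bottle's mouth. The two caps on the plate are where they were, and the tool reads zero force.

My first grip on the ball was about 5 mm too high. I saw it before moving the stop and regripped lower.

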